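# Set up the colony counter for a plate count

### The arm

A 6-joint arm with a two-finger parallel gripper is mounted at the origin on the work surface. World frame = base frame: x ahead of the robot, y to its left, z up, the work surface at z = 0. Lengths are in m, angles in rad, forces in N, time in s.
With the tool pointing down it reaches from about 0.35 to 0.85 m from the base axis. Payload 8.1 kg.
Tool frame: the origin (TCP) lies at the very end of the fingers, on their centre line; the grasp point (between the pads) lies 19 mm behind it; z points along the fingers, y is the direction in which the jaws open and shut (so a half turn about z gives the same grasp; the last joint's range is limited). The gripper opens to 93 mm and grips with 3 to 60 N. Pads are 15 mm wide; open, the fingers measure 128 mm over their backs; the gripper's body (75 mm by 188 mm) begins 65 mm behind the grasp point.
Start: joints at [1.148, 0.13, 1.488, -0, 1.523, -0.085], TCP at [0.199, 0.566, 0.219] pointing down, gripper open.
Joint ranges: [-2.96, 2.96], [-0.89, 2.26], [0.02, 2.5], [-1.34, 4.48], [0, 2.73], [-2.66, 2.66]. Speed limits (rad/s): [2.39, 2.39, 2.79, 3.14, 3.14, 3.14].

### API

Orientations are given as a rotation vector (axis times angle).
In Python, from plant import robot gives the robot as it stands.
- The arm moves only by the shell command python3 -m inch 'ROWS' [FORCE]. ROWS is JSON, a list that holds one entry, the list of rows, each a list of 7 numbers: the shift along the tool's x, y, z in cm, then the turn, a rotation vector about the tool's x, y, z in degrees, then the gripper command: -1 is fully open, 1 is shut, values between are in proportion. A call has 1 to 5 rows; each row shifts and turns the commanded pose from where the row before left it, along the tool's axes as they then stand; what a row does not reach is not made up. A row lasts 1/10 s, in which the tool goes at most 50 mm and 8.59 degrees, less where a joint would pass 70% of its speed; a pose out of reach is approached as far as the arm can. A call with a gripper value outside its range is refused whole. The fingers move at their own pace and stop on an object; FORCE is the grip in N (left out, the last holds). Time passes only in rows, so rows that do not move let the fingers close. It gives the time, the measured TCP pose, the force and the opening at its end, in the units of the state.
- robot.read_state(): the state, without advancing time (a new reading comes with each control period).
- robot.read_camera(name): name is "scene" or "top"; returns a dict with "image" (400x640x3 uint8, blue, green, red), "K" (3x3 intrinsics, pixels), "R" (3x3) and "t" (3): a world point X has camera coordinates R X + t. Camera axes: x right, y down, z forward; pixel columns grow to the right and rows downward; lengths in m; the calibration is good to about 2 mm. A picture is of the moment at which its call begins. There is no depth.
- robot.close_job(): hands the job in, once; it reports no verdict.
The state is a dict: "t": time; "q": joint angles; "dq": joint speeds; "joint_torque": joint torques, N m; "tool_pos": TCP position; "orientation": TCP orientation; "force": force on the tool from outside, world axes, zero at the start; "wrist_torque": the same for the moment, N m; "opening": finger opening in m.
Only numpy, scipy, OpenCV 4.12 (cv2) and the standard library are available. Lean on these libraries where they do the work, as an engineer would, in place of code of your own. Each camera call takes 0.05 s, during which the arm holds its last target. There are 200 camera calls.

### The job

Get the colony counter ready for a count: slide the agar dish that lies on its deck, keeping it flat, fully home into the half-round guide so that it sits over the lit window, then swing the magnifier in over the dish as far as it goes. Then turn the light selector three clicks clockwise (as seen from above) from where it stands now, and finally press the green zero button fully and let it come back up. Leave everything else on the bench and on the counter where it is.

Things in the scene. Friction and masses are not known exactly. Their poses are not given: they have to be found in the camera images.
- dish_center (a point): Centre (half-way up, 8 mm above its underside) of the closed agar dish to be counted: a clear round dish, 92 mm across and 16 mm high, amber agar with cream spots, about 60 g. It lies loose on the flat deck of the counter, nearer the robot than the lit window, and slides when its side is pushed.
- counter: The colony counter, fixed: a cream case 300 mm deep (x) and 400 mm wide (y), its flat deck 70 mm above the bench. Origin: centre of its underside. Axes: x points from its front (robot side) to its back, y to its left, z up.
- window (a point): Centre of the round lit window, on the deck surface; the dish's centre belongs above it. Axes as the counter's. A black half-round guide, 9 mm high, inner radius 47.5 mm about this point, covers the back 140 degrees of the circle (centred on +x) and is open to the front: a dish pushed to +x against it ends centred within about 2 mm. The deck's front edge is 170 mm in front of this point.
- lens_hinge (a point): The magnifier's hinge: on the vertical axis of its steel post (20 mm thick) at the back left of the deck, at the mid-height of the arm, 120 mm above the deck; its hub is 32 mm across and ends 16 mm above this point. Does not move.
- lens_center (a point): Centre of the magnifier lens, 140 mm from the hinge at the same height. The lens sits in a black ring 110 mm across and 14 mm high. A straight steel bar, 14 mm wide and 10 mm high, joins hub and ring on the line from hinge to this point; it is free from 16 mm to 85 mm from the hinge axis.
- lens_arm (a joint): Angle of the magnifier arm, rad: 0 = lens centred over the window (a solid stop), growing to 2.0 as it swings out to the left, clockwise seen from above. It swings level, stays where it is left and needs about 0.07 N m. Starts swung out beside the counter, at 1.45 to 1.9.
- selector_hub (a point): Point on the vertical axis of the light selector, 20 mm above the deck. The selector is an orange pointer lever, 16 mm wide with a white line on top, its end 52 mm from the axis of a round orange hub (32 mm across) on a grey skirt 52 mm across and 10 mm high; it stands on the dark panel on the right of the deck. Its lever spans 10 to 35 mm above the deck. Does not move.
- selector_tip (a point): Outer, pointing end of the selector's lever, 52 mm from the axis, 21 mm above the deck.
- selector (a joint): Angle of the selector, rad, growing clockwise seen from above: 0 = pointing to the counter's left (+y), 1.57 = to its back. Seven clicks, 0.524 rad apart, from 0 to 3.14, each marked by a white dot. Let go, it pulls itself into the nearest click; leaving one takes about 0.13 N m (some 3 to 4 N on the lever 40 mm out). Starts at the first, second or third click.
- zero_button_top (a point): Centre of the top face of the green zero button, 30 mm across, on the front right of the deck, 22 mm above the deck. It is pressed straight down.
- zero_button (a joint): Travel of the zero button, m: 0 = up, 0.006 = fully down; sprung, about 5 N fully down.
- marker: Bystander: white and blue marker pen, 130 mm long, 14 mm thick, lying along the back edge of the deck. Origin: middle of its underside.
- tube_rack: Bystander: blue and orange rack with capped tubes, 70 x 130 mm, 105 mm high, on the bench left of the counter. Origin: middle of its underside.
- tip_box: Bystander: blue box with a clear lid, 85 x 120 mm, 75 mm high, on the bench at the back left. Origin: middle of its underside.
- dish_stack: Bystander: stack of four agar dishes, 92 mm across, 66 mm high, on the bench to the right. Not the dish to be counted. Origin: middle of its underside.
- media_bottle: Bystander: clear bottle with a blue cap, 72 mm across, 160 mm high, on the bench at the right. Origin: middle of its underside.
- stain_bottle: Bystander: amber bottle with a red cap, 60 mm across, 140 mm high, on the bench at the right. Origin: middle of its underside.
- timer: Bystander: white timer, 60 x 70 mm, 18 mm high, on the bench at the front right. Origin: middle of its underside.
Things that resemble listed ones, but are neither listed nor needed, are in the scene too. What is shaped like the part that bears dish_center but blue is not meant.

How it is judged:
By the outcome, as a careful person would: the job done as asked, in the order asked, and still so for the second after the job is handed in, with the robot touching nothing.
It also fails if it takes over 64 s, if anything falls off the work surface, if the arm or the gripper's body presses on something with over 40 N, if the wrist force passes 120 N, or if a joint passes its speed limit or range.

## Working session

There is one attempt and no reset: what is moved stays moved. The work goes in short steps, Python scripts to look and compute and a shell command to move; the robot and the scene stay as the last step left them, time stands still between calls to the robot, and variables do not carry over. Pictures are saved under pics/ and viewed, about 8 in all and at most 12, crops included, and the job is handed in when it is done.

```bash
mkdir -p pics; ls; python3 - <<'E'
from plant import robot
import cv2,numpy as np
for n in("scene","top"):
    c=robot.read_camera(n);cv2.imwrite(f"pics/{n}0.png",c["image"]);np.savez(f"pics/{n}0.npz",**c);print(n,c["K"].tolist(),np.round(c["R"],3).tolist(),c["t"])
s=robot.read_state();print(s["t"],s["tool_pos"],s["orientation"],s["force"])
E
```

```text
pics
scene [[481.390321439662, 0.0, 323.833981755635], [0.0, 481.390321439662, 197.25413006527967], [0.0, 0.0, 1.0]] [[0.217, 0.976, 0.017], [0.732, -0.151, -0.664], [-0.646, 0.156, -0.747]] [-0.11037809 -0.27081755  1.78100864]
top [[418.35185677562595, 0.0, 326.3739207009773], [0.0, 418.35185677562595, 203.66442908729053], [0.0, 0.0, 1.0]] [[-0.004, -1.0, -0.029], [-0.991, 0.008, -0.136], [0.136, 0.028, -0.99]] [0.0098951  0.48968368 1.18820112]
0.1 [0.19860377 0.56563241 0.21770995] [-5.28016254e-01 -3.09646525e+00  2.48663446e-03] [-0.1666642  -0.12421026 -0.0567813 ]
```

View pics/scene0.png

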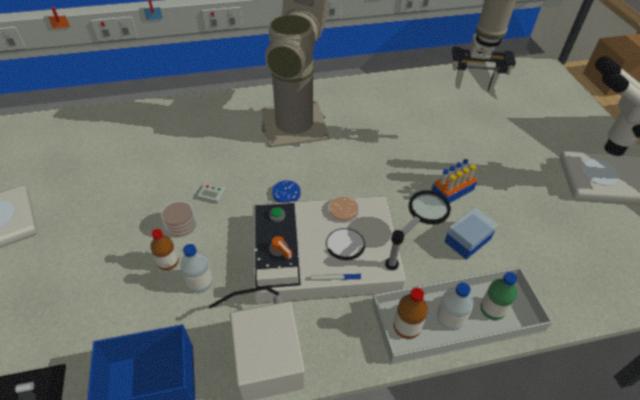

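View pics/top0.png

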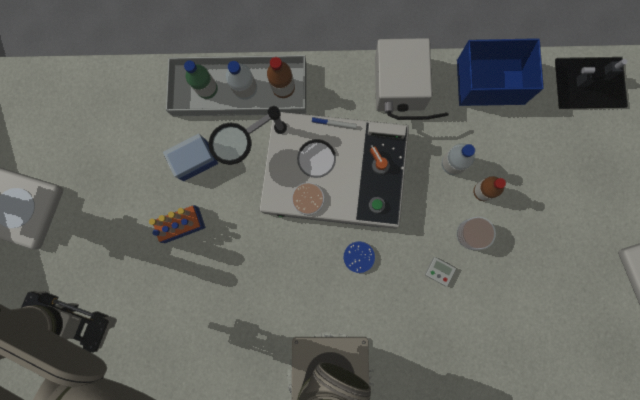

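The scene view shows the counter in the middle. In the top view the dish is at (308,199), window ring at (316,159), lens at (230,143), hinge at about (275,113), selector at (380,163) and button at (377,204). I'll enlarge the top view next.

```bash
cat > h.py <<'E'
import numpy as np,cv2
def load(n): return dict(np.load(f"pics/{n}.npz"))
def ray(c,u,v):
    d=c["R"].T@np.linalg.inv(c["K"])@np.array([u,v,1.]); return -c["R"].T@c["t"],d
def onz(c,u,v,z):
    o,d=ray(c,u,v); return o+d*(z-o[2])/d[2]
def two(c1,p1,c2,p2):
    A=[];b=[]
    for c,p in((c1,p1),(c2,p2)):
        o,d=ray(c,*p);d/=np.linalg.norm(d);P=np.eye(3)-np.outer(d,d);A.append(P);b.append(P@o)
    return np.linalg.lstsq(np.vstack(A),np.hstack(b),rcond=None)[0]
def pix(c,X):
    p=c["K"]@(c["R"]@np.array(X)+c["t"]);return p[:2]/p[2]
def blobs(c,lo,hi,box,mina=20):
    h=cv2.cvtColor(c["image"],cv2.COLOR_BGR2HSV);m=cv2.inRange(h,lo,hi);k=np.zeros_like(m);x0,y0,x1,y1=box;k[y0:y1,x0:x1]=255;m&=k
    n,_,st,ce=cv2.connectedComponentsWithStats(m)
    return [(st[i].tolist(),ce[i].round(1).tolist()) for i in range(1,n) if st[i][4]>=mina]
E
python3 - <<'E'
from h import *
c=load("top0");s=load("scene0")
cv2.imwrite("pics/topc.png",cv2.resize(c["image"][95:235,200:420],(792,504),interpolation=cv2.INTER_CUBIC))
cv2.imwrite("pics/scc.png",cv2.resize(s["image"][180:300,240:460],None,fx=3.6,fy=3.6,interpolation=cv2.INTER_CUBIC))
for n,i,b in(("top",c,(255,100,420,235)),("scene",s,(240,180,410,300))):
    print(n,"orange",blobs(i,(0,150,60),(18,255,255),b)); print("green",blobs(i,(40,80,30),(85,255,255),b));print("dish",blobs(i,(3,40,60),(20,150,255),b,100));print("white",blobs(i,(0,0,150),(180,80,255),b,100))
E
```

```text
top orange [([371, 149, 16, 20, 114], [379.5, 161.3])]
green [([372, 199, 11, 11, 91], [376.8, 204.1])]
dish [([293, 183, 30, 31, 708], [307.4, 198.0])]
white [([311, 149, 22, 26, 411], [321.3, 162.2])]
scene orange [([272, 236, 17, 23, 164], [278.9, 245.1])]
green [([271, 207, 11, 10, 92], [276.4, 211.6])]
dish [([329, 196, 29, 25, 575], [343.2, 208.2]), ([278, 239, 15, 21, 104], [285.8, 248.4])]
white [([349, 196, 45, 35, 727], [374.3, 208.2]), ([276, 200, 132, 90, 3471], [329.2, 251.9]), ([328, 230, 24, 24, 394], [338.9, 240.8]), ([357, 241, 34, 20, 353], [376.5, 252.7]), ([258, 268, 39, 11, 346], [277.1, 273.1])]
```

View pics/topc.png

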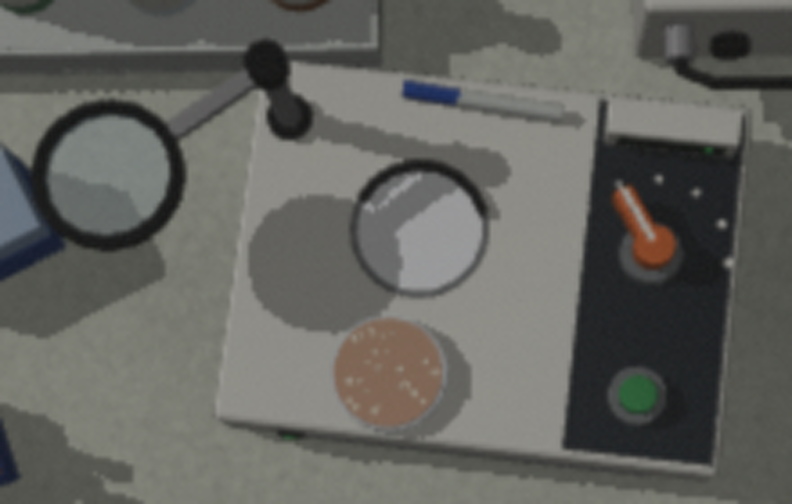

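View pics/scc.png

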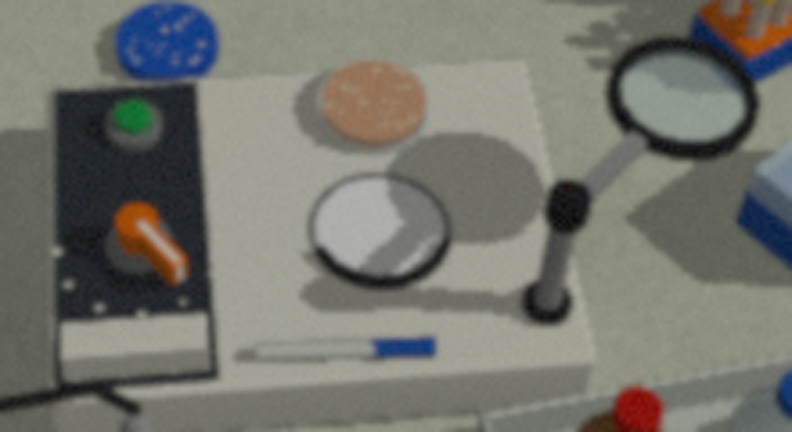

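The top crop (3.6×, offset 200,95) shows hinge hub (267,65), lens (110,174), window (420,228), dish (389,373), selector hub (655,245) with tip (622,190), and button (638,393). The scene crop (offset 240,180) agrees: hub (567,205), lens (683,97), window (379,228), dish (373,101), selector (137,222) to (180,275).

```bash
cat > m.py <<'E'
from h import *
c=load("top0");s=load("scene0")
T=lambda u,v:(200+u/3.6,95+v/3.6); S=lambda u,v:(240+u/3.6,180+v/3.6)
f=lambda a:np.round(a,4).tolist()
for n,t,q,z in(("hub",(267,65),(567,203),.206),("lens",(110,174),(683,97),.19),("win",(420,228),(379,228),.072),("sel",(655,245),(137,219),.107),("tip",(622,190),(178,268),.104),("dish",(389,373),(373,101),.086),("but",(637,393),(132,118),.092)):
    print(n,"top",f(onz(c,*T(*t),z)[:2]),"scene",f(onz(s,*S(*q),z)[:2]),"tri",f(two(c,T(*t),s,S(*q))))
cs={k:onz(c,*T(*v),.07)[:2] for k,v in dict(FL=(217,415),BL=(262,62),FR=(714,469),BR=(743,104)).items()}
for k in cs:print(k,f(cs[k]))
print("yaw", [np.degrees(np.arctan2(*(cs[b]-cs[a])[::-1])) for a,b in(("FL","BL"),("FR","BR"),("FR","FL"))])
for d in((659,179),(697,192),(722,223),(728,262)):print("dot",f(onz(c,*T(*d),.07)[:2]))
E
python3 m.py
```

```text
hub top [0.7041, 0.1361] scene [0.7165, 0.1362] tri [0.7086, 0.1391, 0.1947]
lens top [0.6294, 0.252] scene [0.6302, 0.2565] tri [0.6301, 0.2542, 0.1898]
win top [0.6161, 0.033] scene [0.617, 0.0356] tri [0.6165, 0.0344, 0.0715]
sel top [0.5919, -0.1498] scene [0.5964, -0.1472] tri [0.5931, -0.1486, 0.103]
tip top [0.6365, -0.1256] scene [0.6442, -0.1246] tri [0.6387, -0.1251, 0.0965]
dish top [0.4973, 0.0565] scene [0.503, 0.0588] tri [0.4984, 0.0585, 0.0806]
but top [0.4791, -0.135] scene [0.4862, -0.1348] tri [0.4802, -0.135, 0.085]
FL [0.4674, 0.1936]
BL [0.7567, 0.1617]
FR [0.422, -0.1955]
BR [0.7157, -0.2268]
yaw [np.float64(-6.284654375492741), np.float64(-6.090599202032429), np.float64(83.34599200125263)]
dot [0.6545, -0.1582]
dot [0.6435, -0.1881]
dot [0.6179, -0.2073]
dot [0.5862, -0.2111]
```

```bash
cat > d.py <<'E'
# python3 d.py x y z [yaw_of_tool_y_deg]: tool-frame shift (cm) to target and turn needed
import sys,numpy as np
from plant import robot
from scipy.spatial.transform import Rotation as Ro
s=robot.read_state();M=Ro.from_rotvec(s["orientation"]);m=M.as_matrix()
a=[float(v) for v in sys.argv[1:]]
y=np.degrees(np.arctan2(m[1,1],m[0,1]));w=(a[3] if len(a)>3 else y)-y
down=Ro.from_matrix(np.array([[np.sin(np.radians(y+w))*-1,np.cos(np.radians(y+w)),0],[np.cos(np.radians(y+w)),np.sin(np.radians(y+w)),0],[0,0,-1]]).T)if 0 else None
D=np.array(a[:3])-s["tool_pos"]
print("t",round(s["t"],2),"pos",s["tool_pos"].round(4),"yaw",y.round(2),"tilt z",m[:,2].round(3),"F",s["force"].round(1),"open",round(s["opening"],4),"q6",round(s["q"][5],2))
print("shift cm",(m.T@D*100).round(2),"turn about tool z",-w if len(a)>3 else 0)
E
python3 -m inch '[[[0,0,0,0,0,-8.2,-0.29],[-2.37,-3.15,0,0,0,0,-0.29],[-2.37,-3.15,0,0,0,0,-0.29],[-2.37,-3.15,0,0,0,0,-0.29],[-2.37,-3.15,0,0,0,0,-0.29]]]' 20
python3 -m inch '[[[-2.37,-3.15,0,0,0,0,-0.29],[-2.37,-3.15,0,0,0,0,-0.29],[-2.37,-3.15,0,0,0,0,-0.29],[-2.37,-3.15,0,0,0,0,-0.29],[-2.37,-3.15,0,0,0,0,-0.29]]]'
python3 d.py .439 .069 .2 78.8
```

```text
t: 0.6
tool_pos: [0.2676, 0.4226, 0.218]
orientation: [-0.305, -3.126, 0.001]
force: [-0.3, 0.2, 0.0]
opening: 0.0611
t: 1.1
tool_pos: [0.3534, 0.2451, 0.2183]
orientation: [-0.305, -3.126, 0.0]
force: [0.0, -0.1, 0.6]
opening: 0.0601
t 1.1 pos [0.3534 0.2451 0.2183] yaw 78.86 tilt z [-0. -0. -1.] F [ 0.  -0.1  0.6] open 0.0601 q6 -0.89
shift cm [-11.8  -15.63   1.83] turn about tool z 0.06196968036833539
```

```bash

python3 -m inch '[[[-2.37,-3.15,0.4,0,0,0,-0.29],[-2.37,-3.15,0.4,0,0,0,-0.29],[-2.37,-3.15,0.4,0,0,0,-0.29],[-2.37,-3.15,0,0,0,0,-0.29],[0,0,0,0,0,0,-0.29]]]'
python3 d.py .439 .069 .09 78.8
```

```text
t: 1.6
tool_pos: [0.4229, 0.101, 0.2061]
orientation: [-0.313, -3.126, 0.003]
force: [0.6, 0.9, 0.3]
opening: 0.0602
t 1.6 pos [0.4229 0.101  0.2061] yaw 78.57 tilt z [-0.    -0.002 -1.   ] F [0.6 0.9 0.3] open 0.0602 q6 -1.25
shift cm [-2.21 -2.8  11.62] turn about tool z -0.22855421003833953
```

```bash

python3 -m inch '[[[-2.2,-2.8,2,0,0,0,-0.29],[0,0,3,0,0,0,-0.29],[0,0,3,0,0,0,-0.29],[0,0,2,0,0,0,-0.29],[0,0,0,0,0,0,-0.29]]]'
python3 d.py .439 .069 .074 78.8
python3 - <<'E'
from plant import robot
from h import *
for n in("scene","top"):
    c=robot.read_camera(n);np.savez(f"pics/{n}1.npz",**c)
    i=c["image"];k=i[95:255,220:420] if n=="top" else i[170:300,240:440]
    cv2.imwrite(f"pics/{n}1.png",cv2.resize(k,None,fx=2.9,fy=2.9,interpolation=cv2.INTER_CUBIC))
a=cv2.imread("pics/top1.png");b=cv2.imread("pics/scene1.png")
E
```

```text
t: 2.1
tool_pos: [0.435, 0.0735, 0.1032]
orientation: [-0.304, -3.12, 0.001]
force: [-0.2, -0.3, -0.6]
opening: 0.0602
t 2.1 pos [0.435  0.0735 0.1032] yaw 78.86 tilt z [-0.007 -0.    -1.   ] F [-0.2 -0.3 -0.6] open 0.0602 q6 -1.33
shift cm [-0.5  -0.36  2.91] turn about tool z 0.060630546417385744
```

View pics/scene1.png

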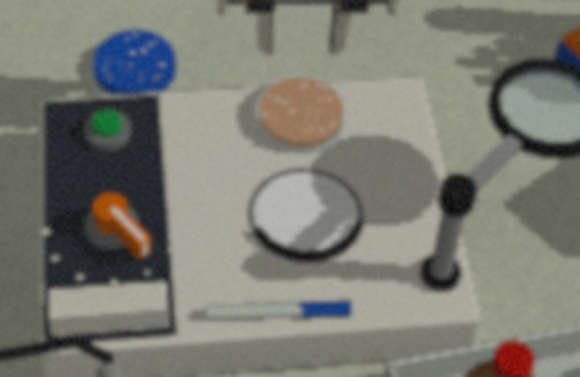

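The fingers straddle the dish's front line in the image (fingers at 265 and 340, dish at 301). I'll lower and start pushing.

```bash

python3 -m inch '[[[0,-0.2,0,0,0,0,-0.29],[0,0,0,0,0,0,-0.29],[0,0,1.0,0,0,0,-0.29],[0,0,0.5,0,0,0,-0.29],[0,0,0,0,0,0,-0.29]]]'
python3 d.py .439 .069 .075 78.8
```

```text
t: 2.7
tool_pos: [0.4367, 0.071, 0.0904]
orientation: [-0.305, -3.125, 0.0]
force: [-0.5, 0.1, -0.4]
opening: 0.0597
t 2.7 pos [0.4367 0.071  0.0904] yaw 78.84 tilt z [-0.002 -0.    -1.   ] F [-0.5  0.1 -0.4] open 0.0597 q6 -1.33
shift cm [-0.26 -0.15  1.54] turn about tool z 0.04276392556711528
```

```bash

python3 -m inch '[[[0,-0.1,0.5,0,0,0,-0.29],[0,0,0.5,0,0,0,-0.29],[0,0,0,0,0,0,-0.29],[0,0,0,0,0,0,-0.29],[0,0,0,0,0,0,-0.29]]]'
python3 d.py .57498 .0435 .075 78.8
```

```text
t: 3.2
tool_pos: [0.4376, 0.0701, 0.0818]
orientation: [0.305, 3.127, 0.0]
force: [0.8, -0.6, 1.6]
opening: 0.06
t 3.2 pos [0.4376 0.0701 0.0818] yaw 78.84 tilt z [ 0.  0. -1.] F [ 0.8 -0.6  1.6] open 0.06 q6 -1.33
shift cm [-13.99   0.05   0.68] turn about tool z 0.044366356523994455
```

```bash

python3 -m inch '[[[0,0,0.5,0,0,0,-0.29],[0,0,0,0,0,0,-0.29],[0,0,0,0,0,0,-0.29]]]'
python3 -m inch '[[[-0.5,0,0,0,0,0,-0.29],[-0.8,0,0,0,0,0,-0.29],[-0.8,0,0,0,0,0,-0.29],[-0.8,0,0,0,0,0,-0.29],[-0.8,0,0,0,0,0,-0.29]]]'
python3 -m inch '[[[-0.8,0,0,0,0,0,-0.29],[-0.8,0,0,0,0,0,-0.29],[-0.8,0,0,0,0,0,-0.29],[-0.8,0,0,0,0,0,-0.29],[-0.8,0,0,0,0,0,-0.29]]]'
python3 d.py .57498 .0435 .075 78.8
```

```text
t: 3.5
tool_pos: [0.4373, 0.0701, 0.0764]
orientation: [-0.305, -3.126, 0.0]
force: [0.0, 0.2, 0.0]
opening: 0.0601
t: 4.0
tool_pos: [0.4746, 0.0627, 0.0766]
orientation: [-0.305, -3.127, -0.0]
force: [-0.3, 0.3, 0.4]
opening: 0.0601
t: 4.5
tool_pos: [0.5137, 0.055, 0.0766]
orientation: [0.305, 3.127, -0.0]
force: [-0.6, 0.3, 0.4]
opening: 0.0601
t 4.5 pos [0.5137 0.055  0.0766] yaw 78.85 tilt z [ 0. -0. -1.] F [-0.6  0.3  0.4] open 0.0601 q6 -1.37
shift cm [-6.24  0.05  0.16] turn about tool z 0.04791823326077349
```

Checking that the dish is tracking, by measuring only.

```bash
cat > dish.py <<'E'
from plant import robot
from h import *
import sys
for n in("scene","top"):
    c=robot.read_camera(n);np.savez(f"pics/{n}_d.npz",**c);b=(255,100,356,235) if n=="top" else (295,180,410,300)
    for st,ce in blobs(c,(3,40,60),(20,150,255),b,100):print(n,st,ce,onz(c,*ce,.084)[:2].round(4))
E
python3 dish.py
```

```text
scene [329, 212, 30, 25, 603] [343.9, 223.7] [0.558 0.046]
```

```bash

python3 -m inch '[[[-0.8,0,0,0,0,0,-0.29],[-0.8,0,0,0,0,0,-0.29],[-0.8,0,0,0,0,0,-0.29],[-0.8,0,0,0,0,0,-0.29],[-0.8,0,0,0,0,0,-0.29]]]'
python3 -m inch '[[[-0.5,0,0,0,0,0,-0.29],[-0.4,0,0,0,0,0,-0.29],[-0.3,0,0,0,0,0,-0.29],[0,0,0,0,0,0,-0.29]]]'
python3 d.py .57498 .0435 .075 78.8;python3 dish.py
```

```text
t: 5.1
tool_pos: [0.553, 0.0473, 0.0766]
orientation: [0.305, 3.127, -0.0]
force: [-0.6, 1.0, 1.2]
opening: 0.0599
t: 5.5
tool_pos: [0.5643, 0.045, 0.0766]
orientation: [0.305, 3.127, -0.0]
force: [0.0, 0.2, -0.6]
opening: 0.0598
t 5.5 pos [0.5643 0.045  0.0766] yaw 78.84 tilt z [ 0. -0. -1.] F [ 0.   0.2 -0.6] open 0.0598 q6 -1.39
shift cm [-1.07  0.06  0.17] turn about tool z 0.044310337226093566
scene [330, 226, 31, 26, 648] [344.9, 238.3] [0.6085 0.0361]
```

```bash

python3 -m inch '[[[-0.3,0,0,0,0,0,-0.29],[-0.2,0,0,0,0,0,-0.29],[-0.2,0,0,0,0,0,-0.29],[0,0,0,0,0,0,-0.29]]]'
python3 -m inch '[[[-0.2,0,0,0,0,0,-0.29],[-0.1,0,0,0,0,0,-0.29],[0,0,0,0,0,0,-0.29]]]'
python3 -m inch '[[[-0.1,0,0,0,0,0,-0.29],[-0.1,0,0,0,0,0,-0.29],[0,0,0,0,0,0,-0.29]]]'
python3 dish.py
```

```text
t: 6.0
tool_pos: [0.5712, 0.0437, 0.0767]
orientation: [0.305, 3.126, -0.0]
force: [0.7, 0.0, -0.5]
opening: 0.06
t: 6.3
tool_pos: [0.574, 0.0431, 0.0767]
orientation: [0.305, 3.127, 0.0]
force: [-0.1, -0.0, 0.0]
opening: 0.0603
t: 6.6
tool_pos: [0.5759, 0.0427, 0.0767]
orientation: [0.305, 3.127, -0.0]
force: [-0.1, -0.8, 0.5]
opening: 0.0599
scene [330, 229, 31, 28, 679] [345.1, 242.1] [0.6212 0.0335]
```

```bash

python3 -m inch '[[[-0.1,0,0,0,0,0,-0.29],[-0.1,0,0,0,0,0,-0.29],[0,0,0,0,0,0,-0.29]]]'
python3 -m inch '[[[-0.1,0,0,0,0,0,-0.29],[0,0,0,0,0,0,-0.29]]]'
python3 -m inch '[[[-0.1,0,0,0,0,0,-0.29],[0,0,0,0,0,0,-0.29]]]'
python3 dish.py
python3 - <<'E'
from h import *
i=load("scene_d")["image"];cv2.imwrite("pics/s2.png",cv2.resize(i[195:285,290:440],None,fx=5,fy=5,interpolation=cv2.INTER_CUBIC))
E
```

```text
t: 7.0
tool_pos: [0.5767, 0.0426, 0.0763]
orientation: [-0.305, -3.124, -0.0]
force: [-6.2, 0.2, 3.4]
opening: 0.0598
t: 7.2
tool_pos: [0.5769, 0.0426, 0.0762]
orientation: [-0.305, -3.123, -0.0]
force: [-10.1, 1.9, 6.3]
opening: 0.0601
t: 7.4
tool_pos: [0.5771, 0.0425, 0.0761]
orientation: [-0.304, -3.121, -0.0]
force: [-13.3, 1.5, 8.4]
opening: 0.0599
scene [330, 229, 31, 28, 679] [345.1, 242.2] [0.6216 0.0334]
```

View pics/s2.png

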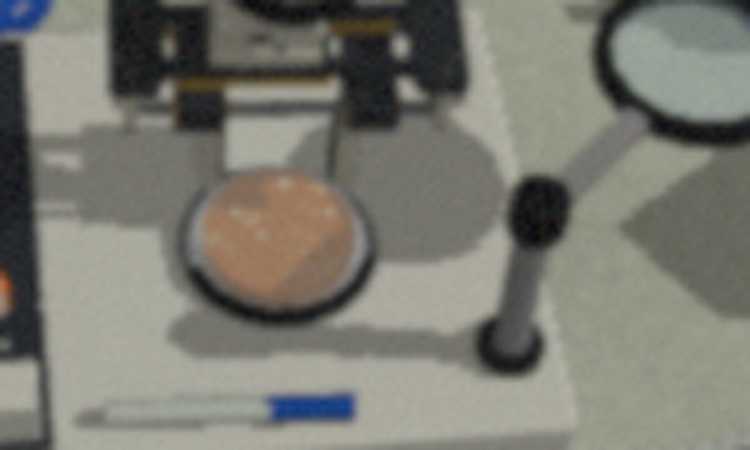

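The dish stopped hard against the guide (13 N, position no longer changing), seated inside the black half-ring at (277,240) in the crop. I'll back off, rise, close the gripper and go to the outer side of the magnifier bar.

```bash

python3 -m inch '[[[1,0,0,0,0,0,-0.29],[2,0,0,0,0,0,-0.29],[2,0,0,0,0,0,-0.29],[0,0,-2,0,0,0,-0.29],[0,0,-4,0,0,0,0.5]]]'
python3 -m inch '[[[0,0,-4,0,0,0,1],[0,0,-4,0,0,0,1],[0,0,-2,0,0,0,1],[0,0,0,0,0,0,1],[0,0,0,0,0,0,1]]]'
python3 dish.py;python3 d.py .706 .204 .235
```

```text
t: 8.0
tool_pos: [0.5273, 0.0518, 0.1336]
orientation: [-0.304, -3.12, 0.001]
force: [-0.4, 0.2, -0.6]
opening: 0.0556
t: 8.5
tool_pos: [0.5308, 0.0517, 0.2364]
orientation: [0.305, 3.126, 0.0]
force: [-0.6, 0.5, -1.2]
opening: 0.0163
scene [330, 229, 31, 28, 686] [345.1, 242.1] [0.6212 0.0335]
t 8.6 pos [0.5298 0.0517 0.2346] yaw 78.84 tilt z [-0.003 -0.    -1.   ] F [ 0.4  0.8 -0.3] open 0.0086 q6 -1.38
shift cm [-14.34  18.36  -0.08] turn about tool z 0
```

```bash

python3 -m inch '[[[-1.8,2.3,0,0,0,0,1],[-1.8,2.3,0,0,0,0,1],[-1.8,2.3,0,0,0,0,1],[-1.8,2.3,0,0,0,0,1],[-1.8,2.3,0,0,0,0,1]]]'
python3 -m inch '[[[-1.8,2.3,0,0,0,0,1],[-1.8,2.3,0,0,0,0,1],[-1.7,2.2,0,0,0,0,1],[0,0,0,0,0,0,1],[0,0,0,0,0,0,1]]]'
python3 d.py .706 .204 .170
python3 - <<'E'
from plant import robot
from h import *
k=[]
for n in("scene","top"):
    c=robot.read_camera(n);np.savez(f"pics/{n}3.npz",**c);i=c["image"]
    k.append(cv2.resize(i[80:240,160:360] if n=="top" else i[160:320,300:500],None,fx=2,fy=2,interpolation=cv2.INTER_CUBIC))
cv2.imwrite("pics/b3.png",np.hstack(k))
E
```

```text
t: 9.1
tool_pos: [0.6411, 0.1478, 0.234]
orientation: [-0.305, -3.123, 0.001]
force: [-0.3, -0.2, 1.3]
opening: 0.0003
t: 9.6
tool_pos: [0.7055, 0.2036, 0.2335]
orientation: [-0.304, -3.123, 0.002]
force: [-0.4, -1.1, 0.2]
opening: 0.0002
t 9.6 pos [0.7055 0.2036 0.2335] yaw 78.88 tilt z [-0.004 -0.001 -1.   ] F [-0.4 -1.1  0.2] open 0.0002 q6 -1.17
shift cm [-0.06  0.07  6.35] turn about tool z 0
```

View pics/b3.png

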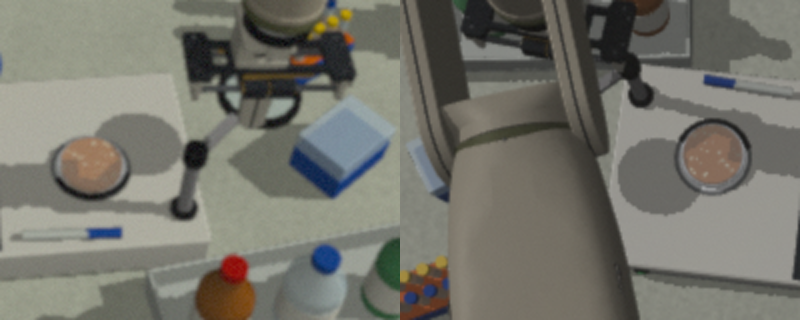

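```bash

python3 -m inch '[[[0,0,2,0,0,0,1],[0,0,2.2,0,0,0,1],[0,0,2.1,0,0,0,1],[0,0,0,0,0,0,1],[0,0,0,0,0,0,1]]]'
python3 d.py .706 .204 .170
cat > arc.py <<'E'
import numpy as np
H=np.array([.707,.137]);y=np.radians(78.85);tx=np.array([-np.sin(y),np.cos(y)]);ty=np.array([np.cos(y),np.sin(y)])
p=np.array([.706,.204])
for d in np.arange(125,236,5.):
    a=np.radians(d);u=np.array([np.cos(a),np.sin(a)]);t=np.array([-u[1],u[0]])
    off=.007+abs(t@tx)*.0075+abs(t@ty)*.0175;q=H+.055*u-off*t
    D=q-p;print(d,q.round(4),"row",(100*np.array([D@tx,D@ty])).round(2));p=q
E
python3 arc.py
```

```text
t: 10.2
tool_pos: [0.7059, 0.2029, 0.1741]
orientation: [-0.306, -3.126, 0.0]
force: [-0.0, 0.5, 0.3]
opening: 0.0002
t 10.2 pos [0.7059 0.2029 0.1741] yaw 78.81 tilt z [-0. -0. -1.] F [-0.   0.5  0.3] open 0.0002 q6 -1.17
shift cm [0.01 0.11 0.41] turn about tool z 0
125.0 [0.6958 0.1963] row [ 0.85 -0.95]
130.0 [0.6911 0.1954] row [ 0.45 -0.18]
135.0 [0.6863 0.1941] row [ 0.44 -0.22]
140.0 [0.6815 0.1922] row [ 0.43 -0.27]
145.0 [0.6769 0.1899] row [ 0.41 -0.32]
150.0 [0.6724 0.187 ] row [ 0.39 -0.37]
155.0 [0.6681 0.1836] row [ 0.36 -0.42]
160.0 [0.664  0.1797] row [ 0.32 -0.46]
165.0 [0.6603 0.1753] row [ 0.28 -0.5 ]
170.0 [0.6571 0.1708] row [ 0.23 -0.51]
175.0 [0.6544 0.1669] row [ 0.19 -0.44]
180.0 [0.652  0.1626] row [ 0.15 -0.47]
185.0 [0.65  0.158] row [ 0.11 -0.49]
190.0 [0.6483 0.1531] row [ 0.07 -0.51]
195.0 [0.6471 0.1479] row [ 0.01 -0.53]
200.0 [0.6465 0.1425] row [-0.04 -0.54]
205.0 [0.6464 0.1369] row [-0.1  -0.55]
210.0 [0.6468 0.1312] row [-0.15 -0.55]
215.0 [0.6479 0.1255] row [-0.21 -0.54]
220.0 [0.6496 0.1199] row [-0.27 -0.52]
225.0 [0.6519 0.1144] row [-0.33 -0.5 ]
230.0 [0.6548 0.109 ] row [-0.39 -0.47]
235.0 [0.6583 0.104 ] row [-0.44 -0.43]
```

```bash

python3 -m inch '[[[0.45,-0.5,0.2,0,0,0,1],[0.4,-0.45,0,0,0,0,1],[0.45,-0.2,0,0,0,0,1],[0.44,-0.22,0,0,0,0,1],[0.43,-0.27,0,0,0,0,1]]]'
python3 -m inch '[[[0.41,-0.32,0,0,0,0,1],[0.39,-0.37,0,0,0,0,1],[0.36,-0.42,0,0,0,0,1],[0.32,-0.46,0,0,0,0,1],[0.28,-0.5,0,0,0,0,1]]]'
python3 -m inch '[[[0.23,-0.51,0,0,0,0,1],[0.19,-0.44,0,0,0,0,1],[0.15,-0.47,0,0,0,0,1],[0.11,-0.49,0,0,0,0,1],[0,0,0,0,0,0,1]]]'
python3 d.py .65 .158 .170
python3 - <<'E'
from plant import robot
from h import *
c=robot.read_camera("scene");np.savez("pics/scene4.npz",**c);i=c["image"]
cv2.imwrite("pics/b4.png",cv2.resize(i[160:320,270:470],None,fx=3,fy=3,interpolation=cv2.INTER_CUBIC))
E
```

```text
t: 10.7
tool_pos: [0.6818, 0.1916, 0.1723]
orientation: [0.305, 3.126, 0.001]
force: [1.8, -0.3, 0.0]
opening: 0.0001
t: 11.2
tool_pos: [0.6602, 0.1745, 0.1716]
orientation: [-0.305, -3.126, -0.0]
force: [0.5, 0.6, -0.2]
opening: 0.0004
t: 11.7
tool_pos: [0.6499, 0.1564, 0.1715]
orientation: [-0.306, -3.126, 0.001]
force: [-0.1, 0.8, 0.4]
opening: 0.0008
t 11.7 pos [0.6499 0.1564 0.1715] yaw 78.81 tilt z [-0.001 -0.001 -1.   ] F [-0.1  0.8  0.4] open 0.0008 q6 -1.22
shift cm [0.02 0.16 0.15] turn about tool z 0
```

View pics/b4.png

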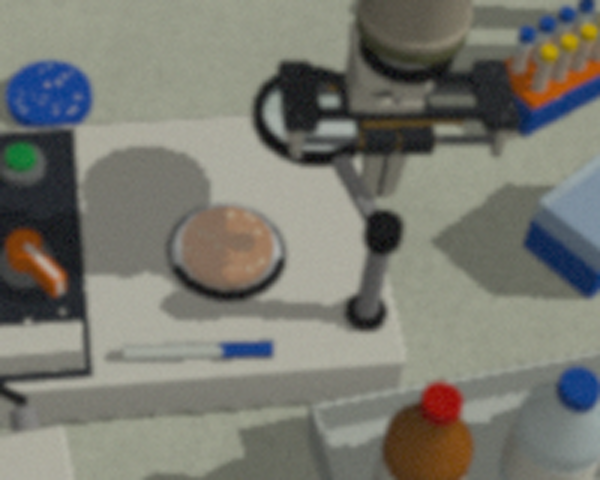

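The bar is swinging in ahead of the fingers: the lens ring now shows at (310,115) in the crop. Continuing.

```bash

python3 -m inch '[[[0.07,-0.51,0,0,0,0,1],[0.01,-0.53,0,0,0,0,1],[-0.04,-0.54,0,0,0,0,1],[-0.1,-0.55,0,0,0,0,1],[-0.15,-0.55,0,0,0,0,1]]]'
python3 -m inch '[[[-0.21,-0.54,0,0,0,0,1],[-0.27,-0.52,0,0,0,0,1],[-0.15,-0.25,0,0,0,0,1],[0,0,0,0,0,0,1]]]'
python3 -m inch '[[[-0.15,-0.25,0,0,0,0,1],[-0.1,-0.12,0,0,0,0,1],[0,0,0,0,0,0,1]]]'
python3 -m inch '[[[-0.1,-0.12,0,0,0,0,1],[-0.1,-0.12,0,0,0,0,1],[0,0,0,0,0,0,1]]]'
```

```text
t: 12.25
tool_pos: [0.6471, 0.1301, 0.1716]
orientation: [-0.305, -3.127, 0.0]
force: [-0.3, 1.3, 0.0]
opening: 0.0005
t: 12.65
tool_pos: [0.6509, 0.1157, 0.1715]
orientation: [-0.307, -3.126, 0.001]
force: [-0.0, 0.5, -0.5]
opening: 0.0006
t: 12.95
tool_pos: [0.6526, 0.1123, 0.1716]
orientation: [0.305, 3.127, -0.0]
force: [-0.2, -0.1, -0.0]
opening: 0.0002
t: 13.25
tool_pos: [0.6539, 0.1101, 0.1716]
orientation: [-0.305, -3.126, -0.001]
force: [-0.8, 3.6, 0.4]
opening: 0.0003
```

```bash

python3 -m inch '[[[-0.1,-0.12,0,0,0,0,1],[0,0,0,0,0,0,1]]]'
python3 -m inch '[[[-0.1,-0.12,0,0,0,0,1],[0,0,0,0,0,0,1]]]'
```

```text
t: 13.45
tool_pos: [0.6541, 0.1099, 0.1716]
orientation: [-0.304, -3.125, -0.003]
force: [-3.6, 7.9, 1.3]
opening: 0.0006
t: 13.65
tool_pos: [0.6542, 0.1097, 0.1716]
orientation: [-0.302, -3.124, -0.005]
force: [-6.8, 12.3, 2.9]
opening: 0.0005
```

The lens is at its stop (12 N, no further motion). I'll back off, rise, and turn so that the gripper's long side is clear of the lens.

```bash

python3 -m inch '[[[0.6,0.7,0,0,0,0,1],[0.8,1,0,0,0,0,1],[0.6,0.7,0,0,0,0,1],[0,0,-2,0,0,0,1],[0,0,-4,0,0,0,1]]]'
python3 -m inch '[[[0,0,-1,0,0,7.9,1],[0,0,0,0,0,7.9,1],[0,0,0,0,0,7.9,1],[0,0,0,0,0,7.9,1],[0,0,0,0,0,7.9,1]]]'
python3 -m inch '[[[0,0,0,0,0,7.9,1],[0,0,0,0,0,7.9,1],[0,0,0,0,0,7.9,1],[0,0,0,0,0,7.9,1],[0,0,0,0,0,7.9,1]]]'
python3 -m inch '[[[0,0,0,0,0,0,1]]]'
python3 d.py .617 -.095 .235 0
```

```text
t: 14.15
tool_pos: [0.6378, 0.1347, 0.2278]
orientation: [-0.303, -3.119, 0.003]
force: [1.5, -0.4, -0.2]
opening: 0.0
t: 14.65
tool_pos: [0.6404, 0.1347, 0.2417]
orientation: [1.352, 2.835, -0.0]
force: [0.2, -1.2, 0.0]
opening: 0.0003
t: 15.15
tool_pos: [0.6404, 0.1347, 0.2417]
orientation: [2.23, 2.212, -0.0]
force: [-0.3, 0.0, -0.4]
opening: 0.0006
t: 15.25
tool_pos: [0.6404, 0.1347, 0.2417]
orientation: [2.226, 2.216, -0.0]
force: [-0.3, -0.3, 0.1]
opening: 0.0004
t 15.25 pos [0.6404 0.1347 0.2417] yaw -0.27 tilt z [ 0. -0. -1.] F [-0.3 -0.3  0.1] open 0.0004 q6 0.13
shift cm [-22.98  -2.23   0.68] turn about tool z -0.27295133736979066
```

```bash

python3 -m inch '[[[-3.3,-0.3,0,0,0,0,1],[-3.3,-0.3,0,0,0,0,1],[-3.3,-0.3,0,0,0,0,1],[-3.3,-0.3,0,0,0,0,1],[-3.3,-0.3,0,0,0,0,1]]]'
python3 -m inch '[[[-3.3,-0.3,0,0,0,0,1],[-3.2,-0.4,0,0,0,0,1],[0,0,0,0,0,0,1],[0,0,0,0,0,0,1]]]'
python3 d.py .617 -.095 .088 0
cat > look.py <<'E'
import sys
from plant import robot
from h import *
g=sys.argv[1];k=[]
for n in("scene","top"):
    c=robot.read_camera(n);np.savez(f"pics/{n}{g}.npz",**c);i=c["image"]
    k.append(cv2.resize(i[95:225,260:410] if n=="top" else i[180:310,240:390],None,fx=2.6,fy=2.6,interpolation=cv2.INTER_CUBIC))
cv2.imwrite(f"pics/v{g}.png",np.hstack(k))
E
python3 look.py 5
```

```text
t: 15.75
tool_pos: [0.6248, -0.0316, 0.2418]
orientation: [2.219, 2.224, 0.0]
force: [-0.6, 0.2, 0.6]
opening: 0.0003
t: 16.15
tool_pos: [0.6178, -0.0959, 0.2417]
orientation: [-2.223, -2.22, -0.0]
force: [0.2, -0.6, -0.4]
opening: 0.0005
t 16.15 pos [ 0.6178 -0.0959  0.2417] yaw -0.07 tilt z [ 0.  0. -1.] F [ 0.2 -0.6 -0.4] open 0.0005 q6 -0.23
shift cm [ 0.09 -0.08 15.37] turn about tool z -0.0677387353746585
```

View pics/v5.png

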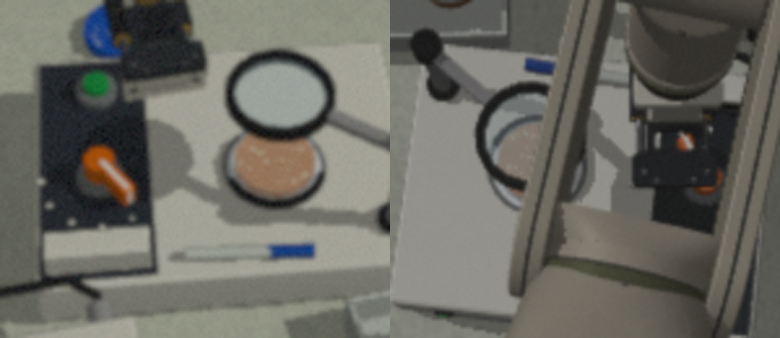

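The lens ring sits over the dish in both views. The fingers hang on the left side of the selector lever, clear of it. I'll lower them beside the lever.

```bash

python3 -m inch '[[[0,0,3,0,0,0,1],[0,0,3,0,0,0,1],[0,0,3,0,0,0,1],[0,0,3,0,0,0,1],[0,0,1.8,0,0,0,1]]]'
python3 -m inch '[[[0,0,1,0,0,0,1],[0,0,0.5,0,0,0,1],[0,0,0,0,0,0,1]]]'
python3 d.py .617 -.095 .088 0
cat > arc2.py <<'E'
import numpy as np
H=np.array([.593,-.1487]);tx=np.array([0,1.]);ty=np.array([1.,0])
p=np.array([.617,-.0953])
for d in np.arange(23.7,-76,-5.):
    a=np.radians(d);u=np.array([np.cos(a),np.sin(a)]);t=np.array([-u[1],u[0]])
    off=.008+abs(t@tx)*.0075+abs(t@ty)*.0175;q=H+.042*u+off*t
    D=q-p;print(round(d,1),q.round(4),"row",(100*np.array([D@tx,D@ty])).round(2));p=q
E
python3 arc2.py
```

```text
t: 16.75
tool_pos: [0.6167, -0.0935, 0.1006]
orientation: [-2.219, -2.22, 0.003]
force: [-0.2, -0.6, -0.9]
opening: 0.0006
t: 17.05
tool_pos: [0.6181, -0.0949, 0.0887]
orientation: [-2.223, -2.22, 0.0]
force: [-0.1, -0.3, 0.1]
opening: 0.0005
t 17.05 pos [ 0.6181 -0.0949  0.0887] yaw -0.09 tilt z [-0.  0. -1.] F [-0.1 -0.3  0.1] open 0.0005 q6 -0.23
shift cm [-0.01 -0.11  0.07] turn about tool z -0.08623264012309743
23.7 [ 0.6227 -0.1118] row [-1.65  0.57]
18.7 [ 0.6261 -0.1156] row [-0.38  0.35]
13.7 [ 0.6292 -0.1199] row [-0.43  0.31]
8.7 [ 0.6318 -0.1245] row [-0.46  0.26]
3.7 [ 0.6338 -0.1294] row [-0.49  0.21]
-1.3 [ 0.6353 -0.1338] row [-0.44  0.15]
-6.3 [ 0.6367 -0.136 ] row [-0.23  0.13]
-11.3 [ 0.6379 -0.1385] row [-0.25  0.12]
-16.3 [ 0.639  -0.1412] row [-0.27  0.11]
-21.3 [ 0.6399 -0.1441] row [-0.29  0.09]
-26.3 [ 0.6406 -0.1472] row [-0.31  0.07]
-31.3 [ 0.6411 -0.1504] row [-0.33  0.05]
-36.3 [ 0.6413 -0.1539] row [-0.35  0.02]
-41.3 [ 0.6412 -0.1575] row [-0.36 -0.01]
-46.3 [ 0.6407 -0.1612] row [-0.37 -0.05]
-51.3 [ 0.6398 -0.165 ] row [-0.38 -0.09]
-56.3 [ 0.6385 -0.1688] row [-0.38 -0.13]
-61.3 [ 0.6368 -0.1726] row [-0.38 -0.17]
-66.3 [ 0.6346 -0.1763] row [-0.37 -0.22]
-71.3 [ 0.632  -0.1798] row [-0.35 -0.26]
```

```bash

python3 -m inch '[[[-0.8,0.25,0,0,0,0,1],[-0.85,0.2,0,0,0,0,1],[-0.38,0.35,0,0,0,0,1],[-0.43,0.31,0,0,0,0,1],[0,0,0,0,0,0,1]]]'
python3 -m inch '[[[-0.46,0.26,0,0,0,0,1],[-0.49,0.21,0,0,0,0,1],[-0.44,0.15,0,0,0,0,1],[-0.23,0.13,0,0,0,0,1],[0,0,0,0,0,0,1]]]'
python3 d.py .6367 -.136 .088 0
```

```text
t: 17.55
tool_pos: [0.6297, -0.1214, 0.0891]
orientation: [2.224, 2.217, 0.0]
force: [-0.4, -0.8, 0.2]
opening: 0.0007
t: 18.05
tool_pos: [0.6362, -0.136, 0.0884]
orientation: [-2.224, -2.217, -0.001]
force: [-2.3, 3.3, 0.6]
opening: 0.0007
t 18.05 pos [ 0.6362 -0.136   0.0884] yaw -0.17 tilt z [-0.001  0.001 -1.   ] F [-2.3  3.3  0.6] open 0.0007 q6 -0.29
shift cm [0.   0.05 0.04] turn about tool z -0.16774465675847444
```

```bash

python3 -m inch '[[[-0.25,0.12,0,0,0,0,1],[-0.27,0.11,0,0,0,0,1],[-0.29,0.09,0,0,0,0,1],[-0.31,0.07,0,0,0,0,1],[0,0,0,0,0,0,1]]]'
python3 -m inch '[[[-0.33,0.05,0,0,0,0,1],[-0.35,0.02,0,0,0,0,1],[0,0,0,0,0,0,1]]]'
python3 - <<'E'
from plant import robot
from h import *
c=robot.read_camera("scene");np.savez("pics/scene6.npz",**c)
H=(.593,-.1487)
for st,ce in blobs(c,(0,150,60),(18,255,255),(240,215,315,300)):print(st,ce)
for w in(-6.3,-36.3,-66.3):
    a=np.radians(w);print(w,pix(c,[H[0]+.048*np.cos(a),H[1]+.048*np.sin(a),.105]).round(1))
print(pix(c,[*H,.105]).round(1))
cv2.imwrite("pics/v6.png",cv2.resize(c["image"][200:290,250:310],None,fx=6,fy=6,interpolation=cv2.INTER_CUBIC))
E
```

```text
t: 18.55
tool_pos: [0.6405, -0.1483, 0.0887]
orientation: [2.224, 2.218, -0.0]
force: [-0.0, 0.9, 0.3]
opening: 0.0003
t: 18.85
tool_pos: [0.6412, -0.1549, 0.0889]
orientation: [2.225, 2.217, 0.001]
force: [0.6, 1.0, 0.1]
opening: -0.0
-6.3 [278.2 255. ]
-36.3 [268.9 253.8]
-66.3 [262.1 248.9]
[277.4 240.4]
```

View pics/v6.png

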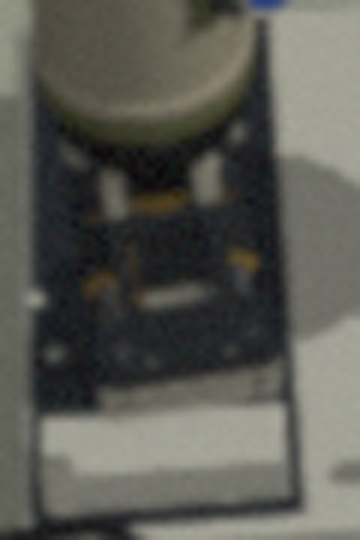

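The gripper hides the selector here. I'll continue to just past the third barrier, then rise and look.

```bash

python3 -m inch '[[[-0.36,-0.01,0,0,0,0,1],[-0.37,-0.05,0,0,0,0,1],[0,0,0,0,0,0,1]]]'
python3 -m inch '[[[-0.38,-0.09,0,0,0,0,1],[0,0,0,0,0,0,1]]]'
python3 -m inch '[[[-0.38,-0.13,0,0,0,0,1],[0,0,0,0,0,0,1]]]'
python3 -m inch '[[[-0.2,-0.1,0,0,0,0,1],[0,0,0,0,0,0,1]]]'
```

```text
t: 19.2
tool_pos: [0.6403, -0.1615, 0.0885]
orientation: [-2.224, -2.218, -0.0]
force: [-0.8, -0.3, 0.5]
opening: 0.0003
t: 19.4
tool_pos: [0.6393, -0.1663, 0.0887]
orientation: [2.224, 2.218, -0.001]
force: [-0.1, -0.2, 0.6]
opening: 0.0002
t: 19.6
tool_pos: [0.6379, -0.1702, 0.0887]
orientation: [2.225, 2.217, -0.001]
force: [0.5, -0.1, -0.0]
opening: 0.0004
t: 19.8
tool_pos: [0.637, -0.1718, 0.0887]
orientation: [2.225, 2.218, -0.0]
force: [0.0, 0.1, 0.4]
opening: 0.0008
```

```bash

python3 -m inch '[[[0.4,0.9,0,0,0,0,1],[0,0,-3,0,0,0,1],[0,0,-4,0,0,0,1],[0,0,-3,0,0,0,1],[0,-3,0,0,0,0,1]]]'
python3 -m inch '[[[0.6,-4,0,0,0,0,1],[0.6,-4,0,0,0,0,1],[0.6,-4,0,0,0,0,1],[0,0,0,0,0,0,1],[0,0,0,0,0,0,1]]]'
python3 d.py .480 -.135 .11 0
python3 look.py 7
python3 - <<'E'
from h import *
for n,b in(("top7",(355,120,410,235)),("scene7",(240,200,310,300))):
    c=load(n);print(n,"orange",blobs(c,(0,150,60),(18,255,255),b,10),"green",blobs(c,(40,80,30),(85,255,255),b))
c=load("scene7");cv2.imwrite("pics/v7.png",np.hstack([cv2.resize(c["image"][200:290,245:315],None,fx=5,fy=5,interpolation=cv2.INTER_CUBIC),cv2.resize(load("top7")["image"][120:210,350:420],None,fx=5,fy=5,interpolation=cv2.INTER_CUBIC)]))
E
```

```text
t: 20.3
tool_pos: [0.6215, -0.1678, 0.1955]
orientation: [2.216, 2.213, 0.008]
force: [-0.2, 0.2, 0.5]
opening: 0.0005
t: 20.8
tool_pos: [0.4964, -0.1487, 0.1892]
orientation: [2.224, 2.217, 0.001]
force: [1.1, -0.2, 0.8]
opening: 0.0
t 20.8 pos [ 0.4964 -0.1487  0.1892] yaw -0.16 tilt z [ 0.001 -0.    -1.   ] F [ 1.1 -0.2  0.8] open 0.0 q6 -0.39
shift cm [ 1.37 -1.65  7.92] turn about tool z -0.16199832330159336
top7 orange [] green [([372, 199, 6, 11, 52], [374.9, 204.0])]
scene7 orange [([263, 236, 21, 22, 206], [274.8, 245.5])] green [([271, 207, 11, 10, 92], [276.4, 211.6])]
```

View pics/v7.png

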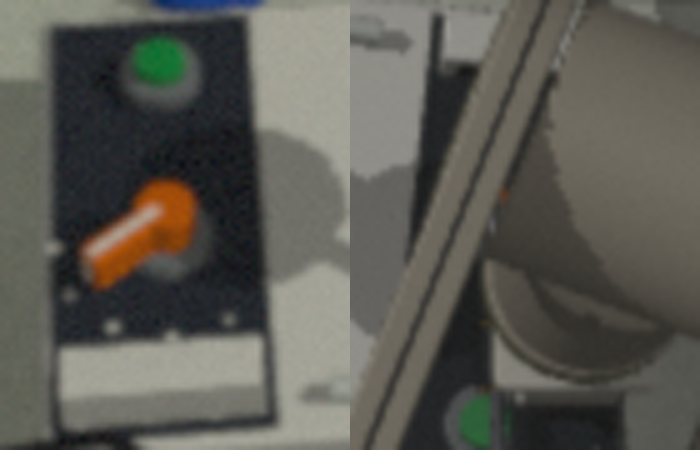

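The lever tip is at (262.6,249) in the image; click 6 (150°) predicts (262.1,248.9), so it has turned exactly three clicks. Now the button.

```bash

python3 -m inch '[[[0.7,-0.8,1,0,0,0,1],[0.7,-0.7,2,0,0,0,1],[0,0,2.5,0,0,0,1],[0,0,2,0,0,0,1],[0,0,0.9,0,0,0,1]]]'
python3 -m inch '[[[0,0,0,0,0,0,1],[0,0,0,0,0,0,1],[0,0,0,0,0,0,1]]]'
python3 d.py .481 -.135 .092 0
```

```text
t: 21.4
tool_pos: [0.4814, -0.1346, 0.1028]
orientation: [-2.223, -2.217, 0.001]
force: [-0.0, -0.9, 0.1]
opening: 0.0005
t: 21.7
tool_pos: [0.4824, -0.1353, 0.1061]
orientation: [2.223, 2.217, 0.001]
force: [0.4, -0.2, 0.3]
opening: 0.0005
t 21.7 pos [ 0.4824 -0.1353  0.1061] yaw -0.15 tilt z [ 0.002 -0.001 -1.   ] F [ 0.4 -0.2  0.3] open 0.0005 q6 -0.37
shift cm [ 0.03 -0.15  1.41] turn about tool z -0.15413259424577194
```

```bash

python3 -m inch '[[[0,0,0.6,0,0,0,1],[0,0,0.5,0,0,0,1],[0,0,0.3,0,0,0,1],[0,0,0,0,0,0,1]]]'
python3 -m inch '[[[0,0,0.2,0,0,0,1],[0,0,0.1,0,0,0,1],[0,0,0,0,0,0,1]]]'
python3 -m inch '[[[0,0,0.2,0,0,0,1],[0,0,0,0,0,0,1]]]'
```

```text
t: 22.1
tool_pos: [0.4812, -0.1349, 0.0904]
orientation: [-2.224, -2.218, 0.0]
force: [-0.5, 0.3, 2.7]
opening: 0.0006
t: 22.4
tool_pos: [0.4813, -0.1349, 0.0878]
orientation: [2.224, 2.218, 0.0]
force: [-1.3, 0.2, 4.4]
opening: 0.0006
t: 22.6
tool_pos: [0.4814, -0.1349, 0.0862]
orientation: [2.224, 2.218, 0.0]
force: [-3.9, 0.7, 7.4]
opening: 0.0008
```

```bash

python3 -m inch '[[[0,0,0.15,0,0,0,1],[0,0,0,0,0,0,1]]]'
python3 -m inch '[[[0,0,0.1,0,0,0,1],[0,0,0,0,0,0,1]]]'
python3 -m inch '[[[0,0,0.1,0,0,0,1],[0,0,0,0,0,0,1]]]'
```

```text
t: 22.8
tool_pos: [0.4815, -0.135, 0.086]
orientation: [2.224, 2.218, 0.0]
force: [-9.5, 3.2, 19.8]
opening: 0.0007
t: 23.0
tool_pos: [0.4815, -0.135, 0.0859]
orientation: [2.224, 2.218, 0.0]
force: [-12.8, 4.6, 28.1]
opening: 0.0005
t: 23.2
tool_pos: [0.4816, -0.1351, 0.0857]
orientation: [2.224, 2.218, -0.0]
force: [-16.9, 5.2, 36.1]
opening: 0.0006
```

The button has bottomed (z 0.086, force climbing steeply). I'll release, retreat clear of everything and do the final check.

```bash

python3 -m inch '[[[0,0,-0.6,0,0,0,1],[0,0,-1.5,0,0,0,1],[0,0,-4,0,0,0,1],[0,0,-4,0,0,0,1],[0,0,-3,0,0,0,1]]]'
python3 -m inch '[[[-3.5,-1,0,0,0,0,1],[-3.5,-1,0,0,0,0,1],[-3.5,-1,0,0,0,0,1],[-3.5,-1,0,0,0,0,1],[-3.5,-1,0,0,0,0,1]]]'
python3 -m inch '[[[-3.5,-1,0,0,0,0,1],[-3.5,-1,0,0,0,0,1],[0,0,0,0,0,0,1],[0,0,0,0,0,0,1]]]'
python3 d.py .48 -.35 .23
python3 look.py 8
python3 - <<'E'
from h import *
for n,b in(("top8",(355,120,410,235)),("scene8",(240,200,310,300))):
    c=load(n);print(n,"orange",blobs(c,(0,150,60),(18,255,255),b,10),"green",blobs(c,(40,80,30),(85,255,255),b))
E
```

```text
t: 23.7
tool_pos: [0.4816, -0.135, 0.216]
orientation: [2.223, 2.217, 0.001]
force: [1.6, -0.1, 0.7]
opening: 0.0007
t: 24.2
tool_pos: [0.4301, -0.311, 0.2134]
orientation: [2.224, 2.219, 0.0]
force: [-0.4, 0.8, -0.6]
opening: 0.0007
t: 24.6
tool_pos: [0.4101, -0.38, 0.2129]
orientation: [-2.226, -2.216, -0.001]
force: [-0.0, 0.8, 0.7]
opening: 0.0004
t 24.6 pos [ 0.4101 -0.38    0.2129] yaw -0.26 tilt z [-0.     0.001 -1.   ] F [-0.   0.8  0.7] open 0.0004 q6 -0.83
shift cm [ 3.03  6.97 -1.71] turn about tool z 0
top8 orange [([376, 156, 23, 13, 110], [383.1, 162.5])] green [([372, 199, 11, 11, 92], [376.9, 204.1])]
scene8 orange [([263, 236, 22, 22, 206], [274.8, 245.6])] green [([271, 206, 11, 11, 91], [276.3, 211.6])]
```

View pics/v8.png

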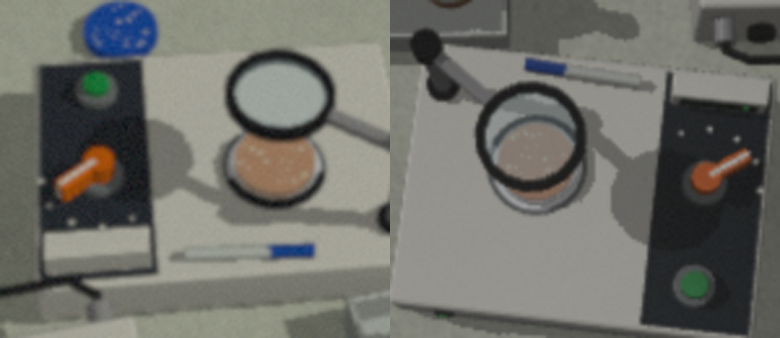

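```bash
python3 - <<'E'
from h import *
c=load("top8");s=load("scene8")
print("lens",onz(c,260+141/2.6,95+135/2.6,.19).round(4),onz(s,240+280/2.6,180+94/2.6,.19).round(4))
for st,ce in blobs(s,(3,40,60),(20,150,255),(295,180,410,300),100):print("scene dish",st,ce)
# horizontal/lower amber extents top view, and expected pixels for dish centre at window and 10mm short
for x in(.6065,.6165,.618):
    print(x,"top",pix(c,[x,.034,.084]).round(1),"scene",pix(s,[x,.034,.084]).round(1))
h=cv2.cvtColor(c["image"],cv2.COLOR_BGR2HSV);m=cv2.inRange(h,(3,40,60),(20,150,255));m[:, :295]=0;m[:,340:]=0;m[:135]=0;m[180:]=0
ys,xs=np.nonzero(m);print("top amber",xs.min(),xs.max(),ys.min(),ys.max())
for f in ("scene0","scene8"):
  i=load(f); print(f,"marker blue",[b[1] for b in blobs(i,(100,120,60),(130,255,255),(330,265,375,290),10)])
E
```

```text
lens [0.617  0.0331 0.19  ] [0.6165 0.0361 0.19  ]
scene dish [330, 231, 31, 26, 617] [345.0, 243.3]
0.6065 top [316.1 160.6] scene [344.  237.8]
0.6165 top [316.1 157.2] scene [344.9 240.7]
0.618 top [316.1 156.7] scene [345.  241.1]
top amber 304 329 144 171
scene0 marker blue [[351.9, 276.1]]
scene8 marker blue [[351.8, 276.1]]
```

```bash
python3 -c "
from plant import robot
print(robot.close_job())"
```

```text
the job is handed in; nothing more can be done
None
```

The colony counter is set up for a count, and I handed the job in at about 25 s of robot time, with nothing failing along the way.

- **Dish:** I slid it flat along the deck into the guide until it stopped (about 13 N on the wrist). In the camera views it sits over the window within a few mm. Part of that is a steady 4–6 mm offset between the two cameras, so the firm stop is the stronger evidence that it is fully home.
- **Magnifier:** I swung it in against its stop (about 14 N). Both views put the lens centre at (0.617, 0.035), within about 2 mm of the window centre.
- **Selector:** It went from the third click to the sixth, three clicks clockwise. The lever tip was seen at pixel (262.6, 249), against (262.1, 248.9) predicted for that click.
- **Zero button:** I pressed it 6 mm to its bottom, with the force peaking at about 36 N upward (40 N in total) on the fingertips. It came back up to the same image position as before.

At the end the gripper was clear of everything and the marker pen had not moved. I didn't measure the other bystanders one by one.

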